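# Hook the tray cover shut and draw the long drawplate out at a slant

## Robot

A 7-joint arm with a two-finger parallel gripper is mounted at the origin on the work surface. World frame = base frame: x ahead of the robot, y to its left, z up, the work surface at z = 0. Lengths are in m, angles in rad, forces in N, time in s.
With the tool pointing down it reaches from about 0.4 to 0.85 m from the base axis. Payload 10.4 kg.
Tool frame: the origin (TCP) lies on the front face of the gripper's body, between the roots of the fingers; the fingertips stand robot.tip_extent ahead of it and the grasp point (between the pads) lies 54 mm ahead of it (robot.tip_extent is the distance from the TCP to the fingertips, in m); z points along the fingers, y is the line along which they close (so a half turn about z gives the same grasp; the last joint's range is limited). The gripper opens to 85 mm and grips with 20 to 120 N. Pads are 22 mm wide; open, the fingers measure 114 mm over their backs; the gripper's body (76 mm by 85 mm) begins 54 mm behind the grasp point. The pads swing forward as they close: fully open they stand 13 mm farther back than shut.
Start: joints at [1.231, 0.332, -0.065, 1.46, 0.022, 1.35, -0.088], TCP at [0.195, -0.594, 0.304] pointing down, gripper open.
Joint ranges: [-2.6, 2.6], [-0.5, 2.12], [-1.47, 1.34], [0.16, 2.42], [-1.27, 4.41], [0.06, 2.06], [-2.6, 2.6]. Speed limits (rad/s): [2.22, 2.22, 2.79, 2.79, 3.14, 3.14, 3.14].

## Interface

Orientations are given as [roll, pitch, yaw] about the fixed x, y, z axes, in that order (R = Rz(yaw) Ry(pitch) Rx(roll)).
In Python, from station import robot gives the robot as it stands. The module is installed in compiled form; this text tells all that it offers.
- The arm moves only by the tool servo_tool, never from a script. Its argument "plan" is text: rows parted by semicolons, each of 7 numbers parted by spaces: the turn, a rotation vector about the tool's x, y, z in units of 8 degrees (1.0 is 8 degrees), then the shift along the tool's x, y, z in units of 40 mm (1.0 is 40 mm), then the closure, from 0 (fully open) to 1 (shut). In form: ax ay az dx dy dz jaw; .... A call has 1 to 8 rows; each row is the pose to reach, as a shift and turn from the pose commanded when the call began, along the tool's axes at that moment; what a row does not reach only later rows make up. A row lasts 1/8 s, in which the tool goes at most 62.5 mm and 10.7 degrees, less where a joint would pass 70% of its speed; a pose out of reach is approached as far as the arm can. A call with a gripper value outside its range is refused whole. The fingers move at their own pace and stop on an object; "force" is the grip in N (left out, the last holds). Time passes only in rows, so rows that repeat a pose let the fingers close. It gives the time, the measured TCP pose, the force, the opening and the grip force at its end, in the units of the state.
- robot.state(): the state, without advancing time (a new reading comes with each control period).
- robot.grab_frame(name): name is "scene" or "top" or "wrist"; returns the picture (420x560x3 uint8, blue, green, red); there is no depth.
- robot.get_calibration(name): a dict with "fx", "fy", "cx", "cy" (pixels), "origin" and "rotation" of the camera in the world. Camera axes: x right, y down, z forward; pixel columns grow to the right and rows downward; lengths in m; the calibration is good to about 2 mm. A picture is of the moment at which its call begins: read the wrist's pose just before it. get_calibration takes no time and is no camera call; for the wrist camera it gives the pose at the moment of the call.
- robot.close_job(): hands the job in; it is judged then, once.
The state is a dict: "t": time; "joint_positions": joint angles; "qvel": joint speeds; "effort": joint torques, N m; "tool_pos": TCP position; "ee_rot": TCP orientation; "contact_force": force on the tool from outside, world axes, zero at the start; "ft_torque": the same for the moment, N m; "grip_width": opening from 0.0 (shut) to 1.0 (fully open); "finger_force": force on a finger pad.
Only numpy, scipy, OpenCV 4.12 (cv2) and the standard library are available. Lean on these libraries where they do the work, as an engineer would, in place of code of your own. Each camera call takes 0.05 s, during which the arm holds its last target. There are 200 camera calls.

## Task

On this jeweller's bench, first swing the tray's steel hook all the way round into its catch on the cover, which also gets it out of the opening. Then take the long drawplate lying in the tray, which is longer than the opening, tilt it and draw it out slantwise, the end by the narrow lip first, and lift it until all of it is well clear above the tray. Finish still holding it up there in the gripper, at least 10 cm above the bench and still, with the hook in its catch and the other things on the bench left where they are.

Things in the scene. Friction and masses are not known exactly. Their poses are not given: they have to be found in the camera images.
- tray: Long shallow wooden tray fixed to the bench, 330 x 140 x 65 mm outside. Origin at the centre of its underside, z up; x is its long axis, pointing to the end with the narrow metal lip; y its width. Inside: x -160 to 160, y -65 to 65, dark rubber floor at z = 5 (mm). Two fixed metal sheets, z = 60 to 65, cover its top but for the opening between them.
- cover_edge (a point): Middle of the wide cover's edge at the opening: x -45, z 65 mm in the tray's frame. The wide cover runs from here back to the tray's -x end.
- lip_edge (a point): Middle of the narrow lip's edge at the opening: x 115, z 65 mm in the tray's frame. The lip runs from here to the tray's +x end.
- catch (a point): The hook's catch: low steel clip on top of the wide cover, 30 mm long along the tray's y, up to 18 mm above the cover; this point is on the cover at x -105, y -30 mm in the tray's frame.
- opening (a point): Centre of the tray's opening, at the level of the cover's top (65 mm above the bench). The opening is 160 mm long (tray x -45 to 115) and 130 mm wide.
- hook (a joint): Angle (rad) of the flat steel hook turning level about an upright pivot just above the cover (70 to 78 mm above the bench). 0 = in its catch, against its stop, arm pointing from the pivot along the tray's +y; grows, to 1.5 at most, as the arm swings clockwise (from above) towards the tray's +x, over the opening. Slight friction (about 0.5 N at the knob); stays where left.
- hook_knob (a point): The round upright steel knob on the hook, 16 mm in diameter, reaching from 78 to 110 mm above the bench, 95 mm from the pivot; this point is on its axis, 94 mm above the bench. With the hook closed it stands at x -105, y 15 mm in the tray's frame.
- hook_pivot (a point): The hook's pivot axis, 68 mm above the bench, on a block outside the tray at x -105, y -80 mm in the tray's frame.
- drawplate: The long drawplate: flat steel bar with two rows of small holes, 240 x 28 x 8 mm, about 0.36 kg, flat on the tray's floor. Origin at the centre of its underside; x along it, +x (front) end towards the tray's lip; z up. Slide it back under the wide cover until its front end is out from under the lip; then, tilted 15 to 21 degrees front end up, it slides out along its own length.
- plate_front (a point): Middle of the front (+x) end face of the long drawplate, 120 mm from its centre, 4 mm above its underside.
- plate_back (a point): Middle of the back (-x) end face of the long drawplate, 120 mm from its centre, 4 mm above its underside.
- loupe: Bystander: small black loupe, 28 mm in diameter, 18 mm high, on the tray's wide cover. Origin under its centre.
- short_plate: Bystander: a short drawplate, 130 x 20 x 8 mm, lying on the bench outside the tray. Origin under its centre.
- pliers: Bystander: pliers lying on the bench, 140 mm long, 58 mm wide, 14 mm high. Origin under the middle.
- jar: Bystander: small glass jar, 48 mm in diameter, 60 mm high. Origin under its centre.
- brush: Bystander: hand brush with wooden handle lying on the bench.
- doming_block: Bystander: steel doming block, 48 mm cube with dimples. Origin under its centre.
- ring_mandrel: Bystander: upright tapered steel ring mandrel on a round foot 80 mm in diameter, 192 mm high. Origin under its centre.
- parts_bowl: Bystander: white ceramic bowl, 80 mm in diameter, 30 mm high. Origin under its centre.
Not all that is in view belongs to the job. What is shaped like the drawplate but blue, purple or yellow is not meant.

How it is judged:
On the way, in this order (a step that is already met when the one before it is completed fails the run):
1. the hook is swung into its catch while the long drawplate still lies in the tray (value of joint hook below 0.06 rad and z of each of plate_front, plate_back in the frame of tray below 0.055 m), for 0.2 s.
2. the long drawplate stands slantwise through the opening, front end up above the cover, back end still inside (z of plate_front in the frame of tray above 0.075 m and z of plate_back in the frame of tray below 0.055 m and value of joint hook below 0.08 rad), for 0.1 s.
At the end, for the whole second after the job is handed in: The long drawplate is held in the fingers, both its ends more than 100 mm above the bench, not touching the tray and still (under 30 mm/s); the hook is within 0.08 rad of fully in its catch (height (world z) of each of plate_front, plate_back above 0.1 m and contact force between drawplate and the fingers above 1 N and contact force between drawplate and tray below 0.3 N and linear speed of drawplate below 0.03 m/s and value of joint hook below 0.08 rad); the arm keeps its last pose, push and grip.
It fails at once if a bystander is pushed more than 30 mm from its place (distance of any of loupe, short_plate, pliers, jar, brush, doming_block, ring_mandrel, parts_bowl from where it was at the start of the episode above 0.03 m).
It also fails if it takes over 51 s, if anything falls off the work surface, if the arm or the gripper's body presses on something with over 40 N, if the wrist force passes 120 N, or if a joint passes its speed limit or range.

## Working session

There is one attempt and no reset: what is moved stays moved. The work goes in short steps, Python scripts to look and compute and a tool call to move; the robot and the scene stay as the last step left them, time stands still between calls to the robot, and variables do not carry over. Pictures are saved under pics/ and viewed, at most 10 in all, crops included, and the job is handed in when it is done.

Besides the shell and the picture viewer there is one more tool, called after "Request:" as name(argument=value, ...), one argument or row to a line, values as JSON. servo_tool: Moves the arm, as the interface text tells. Its arguments: {"type":"object","properties":{"plan":{"type":"string"},"force":{"type":"number"}},"required":["plan"]}

```bash
mkdir -p pics; python3 - <<'E'
from station import robot
import cv2, numpy as np
print(robot.state()); print(robot.tip_extent)
for n in ("scene","top","wrist"):
    c=robot.get_calibration(n); print(n,c)
    cv2.imwrite(f"pics/{n}0.png",robot.grab_frame(n))
E
```

```text
{'t': 0.0, 'joint_positions': array([ 1.23138406,  0.33286596, -0.06469701,  1.46094263,  0.02162449,
        1.34988285, -0.08850545]), 'qvel': array([-0.00084964,  0.0013534 ,  0.00050993, -0.00185783,  0.00207616,
       -0.00065844,  0.00129273]), 'effort': array([ 3.44940663e-04, -6.25451875e+01,  4.94859880e-02, -3.91603124e+01,
        1.62928272e-02,  9.99772979e-03, -4.21078323e-05]), 'tool_pos': array([ 0.19462034, -0.59364367,  0.30311892]), 'ee_rot': array([-3.14019298e+00,  8.95127537e-05,  3.16830453e-01]), 'contact_force': array([-0.50970572, -0.23853056,  0.9386152 ]), 'ft_torque': array([-0.05084542, -0.00165302,  0.03473   ]), 'finger_force': 0.0, 'grip_width': 1.000740731602815}
0.0726
scene {'fx': 433.2153725107191, 'fy': 433.2153725107191, 'cx': 281.25581571077254, 'cy': 217.48411078093042, 'origin': array([ 0.96584785, -0.29976311,  1.09584578]), 'rotation': array([-2.624227  , -0.00888835,  1.00845491])}
top {'fx': 473.8801671507734, 'fy': 473.8801671507734, 'cx': 275.7055108124348, 'cy': 208.0507157005453, 'origin': array([0.20409504, 0.01486266, 1.33527573]), 'rotation': array([-2.94126426, -0.00386475, -1.53487666])}
wrist {'fx': 312.9876420689725, 'fy': 312.9876420689725, 'cx': 278.379185787134, 'cy': 204.98498690035922, 'origin': array([ 0.27399473, -0.56693895,  0.37377099]), 'rotation': array([ 2.81011279e+00,  1.51960026e-03, -1.25412662e+00])}
```

View pics/scene0.png

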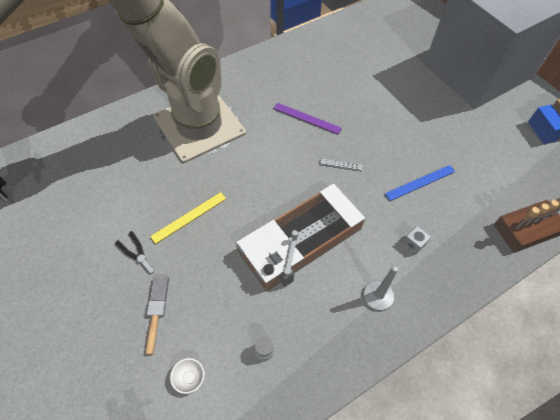

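View pics/top0.png

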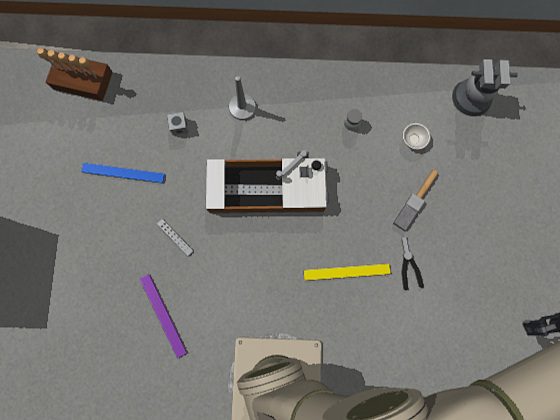

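Both views show one tray, with its narrow lip at top-view (215,184) and the wide cover at (305,184). The grey, two-row-holed drawplate lies inside at (253,189). The lookalikes are yellow (347,271), blue (123,173), purple (164,316) and the short grey plate on the bench (175,237). I choose the one in the tray and will check it in an enlarged crop.

```bash
python3 - <<'E'
import cv2, numpy as np
a=cv2.imread("pics/top0.png")[140:225,195:340]; b=cv2.imread("pics/scene0.png")[175:295,225:375]
a=cv2.resize(a,None,fx=5,fy=5,interpolation=cv2.INTER_CUBIC)[:, :725]
cv2.imwrite("pics/top_c.png",a)
cv2.imwrite("pics/scene_c.png",cv2.resize(b,None,fx=5,fy=5,interpolation=cv2.INTER_CUBIC))
E
```

```text
(no output)
```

View pics/top_c.png

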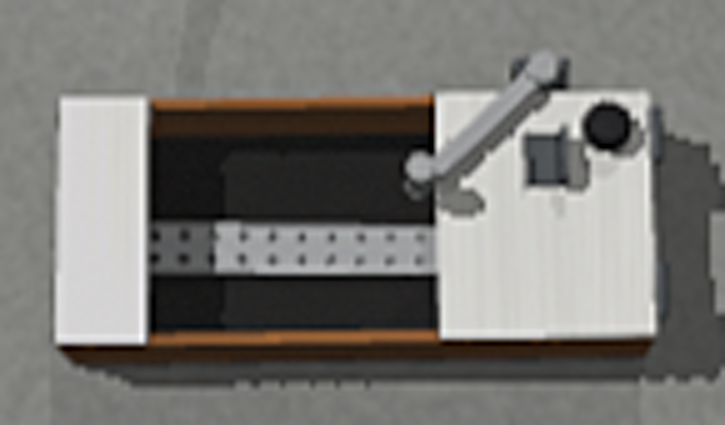

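View pics/scene_c.png

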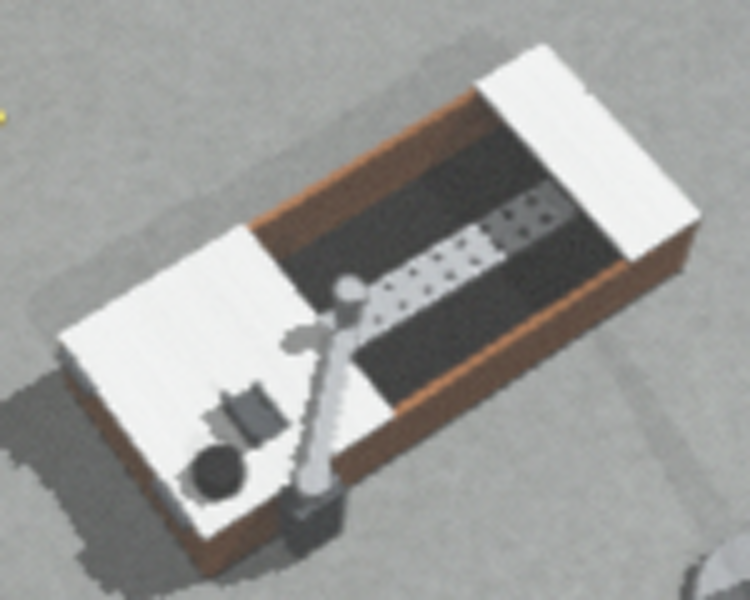

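Crops: the tray's cover corners are clear, the knob top is at crop (420,165) in the top view, and the loupe sits at (607,125) beyond the catch at (547,158). The plate in the tray is grey with two rows of holes, so the choice is confirmed.

```bash
cat > h.py <<'E'
import numpy as np
from scipy.spatial.transform import Rotation as R
from scipy.optimize import least_squares
from station import robot
rot=lambda r:R.from_euler('xyz',r).as_matrix()
def proj(c,P):
    p=(np.atleast_2d(P)-c['origin'])@rot(c['rotation'])
    return np.c_[c['cx']+c['fx']*p[:,0]/p[:,2],c['cy']+c['fy']*p[:,1]/p[:,2]]
def back(c,uv,z):
    uv=np.atleast_2d(uv).astype(float)
    d=np.c_[(uv[:,0]-c['cx'])/c['fx'],(uv[:,1]-c['cy'])/c['fy'],np.ones(len(uv))]@rot(c['rotation']).T
    return c['origin']+d*((z-c['origin'][2])/d[:,2])[:,None]
E
cat > fit.py <<'E'
from h import *
ct,cs=robot.get_calibration("top"),robot.get_calibration("scene")
T=lambda a:np.array(a)/5.+[195-.4,140-.4]
S=lambda a:np.array(a)/5.+[225-.4,175-.4]
# order: lip outer(+y,-y), lip inner(+y,-y), cover inner(+y,-y), cover outer(+y,-y)
M=np.array([(165,70),(165,-70),(115,70),(115,-70),(-45,70),(-45,-70),(-165,70),(-165,-70)])/1e3
top=T([(57,344),(62,97),(148,345),(150,97),(438,338),(434,92),(655,340),(652,92)])
sc=S([(545,43),(700,214),(475,83),(635,262),(242,226),(395,410),(60,337),(207,540)])
# near edge check: +y faces the robot; scene's +y side is upper left
sc=S([(545,43),(700,214),(475,83),(635,262),(242,226),(395,410),(60,337),(207,540)])
def w(p,m,z): 
    c,s=np.cos(p[2]),np.sin(p[2]); m=np.atleast_2d(m)
    return np.c_[p[0]+c*m[:,0]-s*m[:,1],p[1]+s*m[:,0]+c*m[:,1],np.full(len(m),z)]
f=lambda p,cs_=((ct,top),(cs,sc)):np.concatenate([(proj(c,w(p,M,.065))-o).ravel() for c,o in cs_])
for sel in (((ct,top),),((cs,sc),),((ct,top),(cs,sc))):
    r=least_squares(f,[.53,.05,1.57],args=(sel,)); print(r.x.round(4),abs(r.fun).max().round(2))
p=r.x
def inv(P): 
    d=P[:,:2]-p[:2]; c,s=np.cos(p[2]),np.sin(p[2]); return np.c_[c*d[:,0]+s*d[:,1],-s*d[:,0]+c*d[:,1]]
for n,uvs,z in (("knob",((420,163),(350,287)),.11),("loupe",((607,125),(218,470)),.083)):
    a,b=back(ct,T(uvs[0]),z),back(cs,S(uvs[1]),z); print(n,a.round(4),b.round(4),inv(a).round(4),inv(b).round(4))
print("piv",w(p,(-.105,-.08),.078).round(4), inv(back(ct,T((543,66)),.078)).round(4))
# plate edges at z=.013
for uv in ((150,222),(150,274),(436,226),(436,277)): print("plate",inv(back(ct,T(uv),.013)).round(4))
E
python3 fit.py
```

```text
[0.5319 0.049  1.6168] 0.69
[0.5352 0.0479 1.624 ] 1.08
[0.5335 0.0486 1.6206] 1.22
knob [[0.5511 0.0148 0.11  ]] [[0.5503 0.013  0.11  ]] [[-0.0346 -0.0159]] [[-0.0364 -0.015 ]]
loupe [[ 0.5842 -0.0871  0.083 ]] [[ 0.591  -0.0918  0.083 ]] [[-0.1381 -0.0439]] [[-0.143  -0.0504]]
piv [[ 0.6186 -0.0523  0.078 ]] [[-0.1041 -0.0799]]
plate [[ 0.1199 -0.0102]]
plate [[0.1196 0.0205]]
plate [[-0.0446 -0.0057]]
plate [[-0.0441  0.0244]]
```

```bash
cat >> h.py <<'E'
TR=(.5335,.0486,1.6206)
def world(x,y,z):
    c,s=np.cos(TR[2]),np.sin(TR[2]); x,y,z=x/1e3,y/1e3,z/1e3
    return np.array([TR[0]+c*x-s*y,TR[1]+s*x+c*y,z])
def tray(P):
    c,s=np.cos(TR[2]),np.sin(TR[2]); d=np.array(P)-[TR[0],TR[1],0]
    return np.array([c*d[0]+s*d[1],-s*d[0]+c*d[1],d[2]])*1e3
def tool(yaw,tilt=0):  # tool x along yaw, front raised by tilt deg
    return R.from_euler('z',yaw)*R.from_euler('y',-tilt,degrees=True)*R.from_euler('x',np.pi)
def to(targets,frm=None):  # (tray xyz mm of the TCP, tool rotation) -> row numbers
    s=robot.state(); p0,r0=frm or (s['tool_pos'],R.from_euler('xyz',s['ee_rot']))
    print('t',round(s['t'],2),'tray',tray(s['tool_pos']).round(1),'rpy',s['ee_rot'].round(3),'F',s['contact_force'].round(1),'grip',round(s['grip_width'],3),round(s['finger_force'],1))
    for P,r in targets:
        print(((r0.inv()*r).as_rotvec(degrees=True)/8).round(2),(r0.inv().apply(world(*P)-p0)/.04).round(3))
E
python3 -c "
from h import *
to([((-3,-16,260),tool(TR[2]))])"
```

```text
t 0.15 tray [-624.6  370.4  303.3] rpy [-3.14   0.     0.317] F [ 0.4 -0.3  0.5] grip 0.999 0.0
[-0.01 -0.   -9.34] [ 13.418 -12.441   1.095]
```

Request:
servo_tool(
  plan="0 0 -1.2 1.7 -1.55 0 1;0 0 -2.4 3.4 -3.1 0 1;0 0 -3.6 5.1 -4.7 0 1;0 0 -4.8 6.7 -6.2 0 1;0 0 -6 8.4 -7.8 0.3 1;0 0 -7.2 10 -9.3 0.5 1;0 0 -8.4 11.7 -10.9 0.8 1;0 0 -9.34 13.4 -12.4 1.1 1",
)

```text
t: 1.15
tool_pos: [0.4373, -0.1555, 0.2838]
ee_rot: [3.141, 0.001, 1.626]
contact_force: [0.6, -0.6, -0.9]
grip_width: 0.002
finger_force: 0.0
```

```bash
python3 -c "
from h import *
to([((-3,-16,260),tool(TR[2])),((-3,-16,168),tool(TR[2]))])"
```

```text
t 1.15 tray [-199.1  106.3  283.8] rpy [3.141e+00 1.000e-03 1.626e+00] F [ 0.6 -0.6 -0.9] grip 0.002 0.0
[0.   0.01 0.04] [4.887 3.081 0.594]
[0.   0.01 0.04] [4.888 3.08  2.894]
```

Request:
servo_tool(
  plan="0 0 0 1.2 0.77 0.1 1;0 0 0 2.4 1.55 0.3 1;0 0 0 3.6 2.3 0.5 1;0 0 0 4.88 3.08 0.6 1;0 0 0 4.88 3.08 0.6 1;0 0 0 4.88 3.08 0.6 1",
)

```text
t: 1.9
tool_pos: [0.5498, 0.0434, 0.2594]
ee_rot: [-3.141, 0.0, 1.621]
contact_force: [-0.5, -0.4, 0.8]
grip_width: -0.004
finger_force: 0.0
```

```bash
python3 -c "
from h import *
import cv2
to([((-3,-16,168),tool(TR[2]))])
c=robot.get_calibration('wrist');cv2.imwrite('pics/w1.png',robot.grab_frame('wrist'))
print(proj(c,[world(-35.5,-15.5,110),world(115,70,65),world(115,-70,65),world(-45,70,65)]).round(1))"
```

```text
t 1.9 tray [ -6.  -16.1 259.4] rpy [-3.141  0.     1.621] F [-0.5 -0.4  0.8] grip -0.004 0.0
[-0.01  0.    0.  ] [7.500e-02 1.000e-03 2.286e+00]
[[278.4 251.4]
 [166.4  46.9]
 [349.9  46.9]
 [186.4 238. ]]
```

View pics/w1.png

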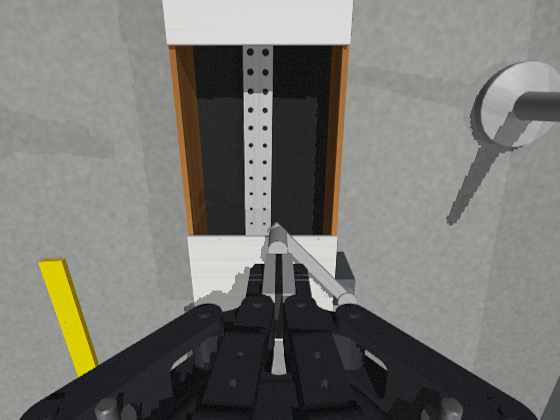

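The wrist view shows the fingers at (280,285), the knob at (278,240) and the plate at (258,45–236), all matching the projection. Next I descend beside the knob on its lip side and work out the arc.

Request:
servo_tool(
  plan="0 0 0 0.12 0 1 1;0 0 0 0.12 0 2 1;0 0 0 0.12 0 2.28 1;0 0 0 0.12 0 2.28 1",
)

```text
t: 2.45
tool_pos: [0.5498, 0.0476, 0.1691]
ee_rot: [-3.141, 0.0, 1.62]
contact_force: [-0.2, 0.3, 0.0]
grip_width: 0.003
finger_force: 0.0
```

```bash
python3 -c "
from h import *
T=[((-105+95*np.sin(a)+19,-80+95*np.cos(a),168),tool(TR[2])) for a in np.linspace(.8,0,9)]
to(T)"
```

```text
t 2.45 tray [ -1.8 -16.2 169.1] rpy [-3.141  0.     1.62 ] F [-0.2  0.3  0. ] grip 0.003 0.0
[-0.    0.   -0.01] [-0.402 -0.06   0.027]
[-0.    0.   -0.01] [-0.576 -0.222  0.027]
[-0.    0.   -0.01] [-0.765 -0.365  0.027]
[-0.    0.   -0.01] [-0.968 -0.489  0.027]
[-0.    0.   -0.01] [-1.182 -0.592  0.027]
[-0.    0.   -0.01] [-1.405 -0.673  0.027]
[-0.    0.   -0.01] [-1.635 -0.732  0.027]
[-0.    0.   -0.01] [-1.869 -0.767  0.027]
[-0.    0.   -0.01] [-2.107 -0.779  0.027]
```

Request:
servo_tool(
  plan="0 0 0 -0.4 -0.06 0 1;0 0 0 -0.58 -0.22 0 1;0 0 0 -0.77 -0.37 0 1;0 0 0 -0.97 -0.49 0 1;0 0 0 -1.18 -0.59 0 1;0 0 0 -1.4 -0.67 0 1;0 0 0 -1.63 -0.73 0 1;0 0 0 -1.87 -0.77 0 1",
)

```text
t: 3.45
tool_pos: [0.5227, -0.0284, 0.1686]
ee_rot: [-3.142, 0.0, 1.621]
contact_force: [-0.4, 0.5, 0.4]
grip_width: -0.003
finger_force: 0.3
```

Request:
servo_tool(
  plan="0 0 0 -0.1 0 0 1;0 0 0 -0.18 0 0 1;0 0 0 -0.24 0 0 1;0 0 0 -0.24 0 0 1",
)

```text
t: 3.95
tool_pos: [0.5233, -0.0371, 0.1687]
ee_rot: [3.141, -0.0, 1.621]
contact_force: [-0.0, 1.8, -0.2]
grip_width: 0.006
finger_force: 0.3
```

```bash
python3 -c "
from h import *
to([])
import cv2
c=robot.get_calibration('scene');im=robot.grab_frame('scene')
cv2.imwrite('pics/s2.png',cv2.resize(im[160:300,215:385],None,fx=4,fy=4,interpolation=cv2.INTER_CUBIC))
print(((proj(c,[world(-105,15,110),world(-105,-80,78)])-[215,160])*4).round(0))"
```

```text
t 3.95 tray [-85.1  14.4 168.7] rpy [ 3.141 -0.     1.621] F [-0.   1.8 -0.2] grip 0.006 0.3
[[204. 308.]
 [289. 441.]]
```

Request:
servo_tool(
  plan="0 0 0 -0.06 0 0 1;0 0 0 -0.12 0 0 1;0 0 0 -0.18 0 0 1;0 0 0 -0.18 0 0 1",
)

```text
t: 4.5
tool_pos: [0.5234, -0.0386, 0.1687]
ee_rot: [-3.141, -0.007, 1.626]
contact_force: [-2.9, 20.6, 2.1]
grip_width: 0.001
finger_force: 10.4
```

The stop was met with 20 N at x −86.6, which is knob at −105 plus 18.4, so the hook is closed. Now I back off and go above the plate.

Request:
servo_tool(
  plan="0 0 0 0.6 0 0 1;0 0 0 0.8 0 -0.4 1;0 0 0 1.8 0 -0.4 0.5;0 0 0 3 0.1 -0.4 0.4;0 0 0 4.1 0.2 -0.4 0.4;0 0 0 4.1 0.2 -0.4 0.4;0 0 0 4.1 0.2 -0.4 0.4",
)

```text
t: 5.38
tool_pos: [0.5238, 0.1186, 0.1853]
ee_rot: [3.141, 0.001, 1.62]
contact_force: [0.7, -0.9, -0.2]
grip_width: 0.6
finger_force: 0.0
```

```bash
python3 -c "
from h import *
import cv2
Y=TR[2]-.027
to([((80,6.2,150),tool(Y)),((80,6.2,95),tool(Y)),((80,6.2,80),tool(Y))])
c=robot.get_calibration('wrist');im=robot.grab_frame('wrist')
s=cv2.resize(robot.grab_frame('scene')[160:300,215:385],None,fx=3.294,fy=3,interpolation=cv2.INTER_CUBIC)[:420]
cv2.imwrite('pics/w3.png',cv2.resize(np.hstack([im,s]),None,fx=.714,fy=.714))
cs=robot.get_calibration('scene')
print((proj(c,[world(115,5.3,13),world(40,7.3,13),world(-105,15,110)])*.714).round())
print(((proj(cs,[world(-105,15,110)])-[215,160])*[3.294,3]*.714+[400,0]).round())"
```

```text
t 5.38 tray [ 70.4   6.2 185.3] rpy [3.141e+00 1.000e-03 1.620e+00] F [ 0.7 -0.9 -0.2] grip 0.6 0.0
[0.   0.01 0.19] [ 0.24  -0.002  0.881]
[0.   0.01 0.19] [ 0.241 -0.003  2.256]
[0.   0.01 0.19] [ 0.241 -0.003  2.631]
[[200. 108.]
 [198. 171.]
 [190. 345.]]
[[520. 165.]]
```

View pics/w3.png

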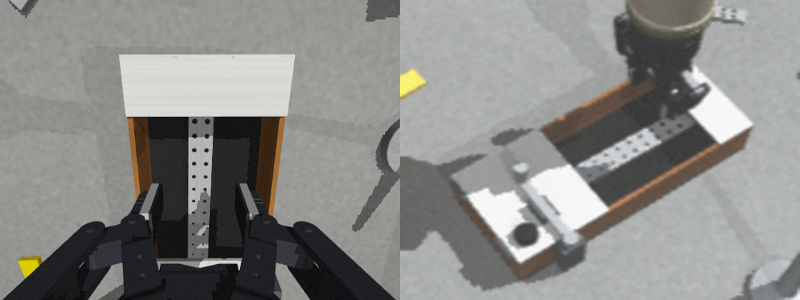

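The hook's knob at (520,167) is where the closed position projects (520,165). The plate at (200,120)–(198,200) lies centred between the fingers at 155 and 243. I descend.

Request:
servo_tool(
  plan="0 0 0.19 0.24 0 1 0.45;0 0 0.19 0.24 0 2 0.45;0 0 0.19 0.24 0 2.3 0.45;0 0 0.19 0.24 0 2.45 0.45;0 0 0.19 0.24 0 2.55 0.45;0 0 0.19 0.24 0 2.55 0.45",
  force=40,
)

```text
t: 6.22
tool_pos: [0.5234, 0.1292, 0.0834]
ee_rot: [3.14, 0.0, 1.594]
contact_force: [0.1, -0.6, 0.3]
grip_width: 0.55
finger_force: 0.0
```

Request:
servo_tool(
  plan="0 0 0 0 0 0.05 0.5;0 0 0 0 0 0.08 0.5;0 0 0 0 0 0.08 0.5",
)

```text
t: 6.6
tool_pos: [0.5229, 0.1293, 0.0795]
ee_rot: [3.142, 0.0, 1.594]
contact_force: [-0.6, -0.1, 0.4]
grip_width: 0.503
finger_force: 0.0
```

Request:
servo_tool(
  plan="0 0 0 0 0 0.02 0.6;0 0 0 0 0 0.05 0.6;0 0 0 0 0 0.07 0.6;0 0 0 0 0 0.07 0.6",
)

```text
t: 7.1
tool_pos: [0.5229, 0.1293, 0.0769]
ee_rot: [-3.142, 0.0, 1.594]
contact_force: [-1.6, -1.2, 5.0]
grip_width: 0.403
finger_force: 2.5
```

Request:
servo_tool(
  plan="0 0 0 0 0 -0.04 0.7;0 0 0 0 0 -0.05 0.8;0 0 0 0 0 -0.05 0.9;0 0 0 0 0 -0.05 0.9;0 0 0 0 0 -0.05 0.9",
  force=110,
)

```text
t: 7.72
tool_pos: [0.5228, 0.1293, 0.0785]
ee_rot: [-3.141, 0.0, 1.594]
contact_force: [0.3, -0.8, -3.1]
grip_width: 0.289
finger_force: 108.5
```

Request:
servo_tool(
  plan="0 0 0 0 0 -0.06 0.9;0 0 0 -0.25 0 -0.08 0.9;0 0 0 -0.5 0 -0.08 0.9;0 0 0 -0.75 0 -0.08 0.9;0 0 0 -1 0 -0.08 0.9;0 0 0 -1.25 0 -0.08 0.9;0 0 0 -1.25 0 -0.08 0.9",
)

```text
t: 8.6
tool_pos: [0.5241, 0.0781, 0.0818]
ee_rot: [-3.141, 0.001, 1.593]
contact_force: [-0.5, -0.1, -3.1]
grip_width: 0.287
finger_force: 108.4
```

```bash
python3 -c "
from h import *
import cv2
to([])
c=robot.get_calibration('wrist');im=robot.grab_frame('wrist')
s=cv2.resize(robot.grab_frame('scene')[160:300,215:385],None,fx=3.294,fy=3,interpolation=cv2.INTER_CUBIC)[:420]
cv2.imwrite('pics/w4.png',cv2.resize(np.hstack([im,s]),None,fx=.714,fy=.714))
print((proj(c,[world(x,6,14) for x in (115,110,100,90,80)])*.714).round())"
```

```text
t 8.6 tray [29.9  7.9 81.8] rpy [-3.141e+00  1.000e-03  1.593e+00] F [-0.5 -0.1 -3.1] grip 0.287 108.4
[[199.  69.]
 [199.  78.]
 [199.  95.]
 [200. 111.]
 [200. 127.]]
```

View pics/w4.png

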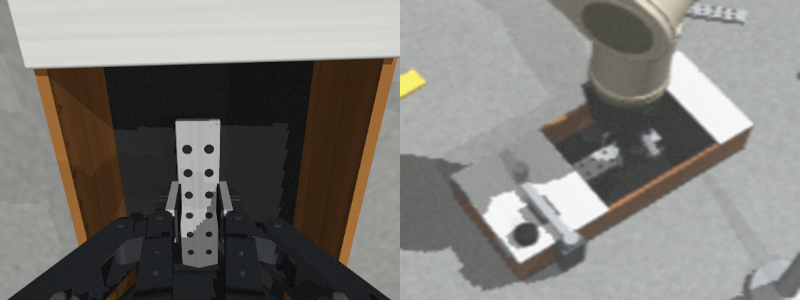

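The front end is at (198,120) by my scale, x ≈ 85, clear of the lip at 115. The back end is therefore near −155 and still inside, and the hook is still closed. Now I work out the tilt about the back end.

```bash
cat > tilt.py <<'E'
from h import *
s=robot.state(); p=tray(s['tool_pos']); Y=1.593
L,H=185,p[2]-8
T=[]
for k,a in enumerate((3,6,9,12,15,18,18)):
    t=np.radians(a); f=min(1,a/6)
    T.append(((p[0]-L+L*np.cos(t)-H*np.sin(t)+4*f, p[1], 8+L*np.sin(t)+H*np.cos(t)+1*f),tool(Y,a)))
to(T)
E
python3 tilt.py
```

```text
t 8.7 tray [31.3  7.9 81.9] rpy [ 3.142 -0.     1.594] F [-0.2 -0.6 -2.8] grip 0.285 108.4
[0.   0.37 0.01] [-0.053  0.001 -0.252]
[-0.    0.75  0.01] [-0.118  0.003 -0.498]
[-0.    1.12  0.01] [-0.246  0.007 -0.726]
[-0.    1.5   0.01] [-0.385  0.01  -0.946]
[-0.    1.87  0.01] [-0.535  0.014 -1.159]
[-0.    2.25  0.01] [-0.697  0.018 -1.364]
[-0.    2.25  0.01] [-0.697  0.018 -1.364]
```

Request:
servo_tool(
  plan="0 0.37 0 -0.05 0 -0.25 0.9;0 0.75 0 -0.12 0 -0.5 0.9;0 1.12 0 -0.25 0 -0.73 0.9;0 1.5 0 -0.39 0 -0.95 0.9;0 1.87 0 -0.54 0 -1.16 0.9;0 2.25 0 -0.7 0 -1.36 0.9;0 2.25 0 -0.7 0 -1.36 0.9",
)

```text
t: 9.57
tool_pos: [0.5251, 0.0503, 0.1363]
ee_rot: [3.141, -0.314, 1.593]
contact_force: [-0.2, -0.1, -4.7]
grip_width: 0.285
finger_force: 108.5
```

```bash
python3 -c "
from h import *
import cv2
to([])
c=robot.get_calibration('wrist');im=robot.grab_frame('wrist')
cs=robot.get_calibration('scene')
s=cv2.resize(robot.grab_frame('scene')[160:300,215:385],None,fx=3.294,fy=3,interpolation=cv2.INTER_CUBIC)[:420]
cv2.imwrite('pics/w5.png',cv2.resize(np.hstack([im,s]),None,fx=.714,fy=.714))
"
```

```text
t 9.57 tray [  2.2   8.3 136.3] rpy [ 3.141 -0.314  1.593] F [-0.2 -0.1 -4.7] grip 0.285 108.5
```

View pics/w5.png

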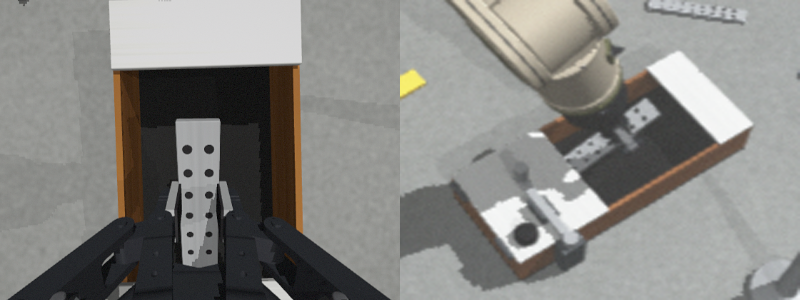

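The plate is tilted at 18° with no slip in the grip (front still at v=120), and there is no contact beyond its weight. I draw it along its own length.

Request:
servo_tool(
  plan="0 0 0 0.3 0 0 0.9;0 0 0 0.7 0 0 0.9;0 0 0 1.1 0 0 0.9;0 0 0 1.5 0 0 0.9;0 0 0 1.9 0 0 0.9;0 0 0 2.3 0 0 0.9;0 0 0 2.7 0 0 0.9;0 0 0 3.1 0 0 0.9",
)

```text
t: 10.68
tool_pos: [0.5219, 0.1702, 0.1749]
ee_rot: [-3.142, -0.314, 1.594]
contact_force: [0.3, -1.0, -4.4]
grip_width: 0.283
finger_force: 108.5
```

Request:
servo_tool(
  plan="0 0 0 0.4 0 0 0.9;0 0 0 0.8 0 0 0.9;0 0 0 1.2 0 0 0.9;0 0 0 1.2 0 0 0.9",
)

```text
t: 11.18
tool_pos: [0.5206, 0.2166, 0.19]
ee_rot: [3.141, -0.315, 1.597]
contact_force: [-0.2, -0.4, -3.2]
grip_width: 0.285
finger_force: 108.5
```

```bash
python3 -c "
from h import *
s=robot.state();p=tray(s['tool_pos']);r=tool(1.593,18)
to([((p[0],p[1],p[2]+130),r)])"
```

```text
t 11.18 tray [168.4   4.5 190. ] rpy [ 3.141 -0.315  1.597] F [-0.2 -0.4 -3.2] grip 0.285 108.5
[-0.   -0.    0.03] [ 1.006e+00  3.000e-03 -3.090e+00]
```

Request:
servo_tool(
  plan="0 0 0 0.15 0 -0.45 0.9;0 0 0 0.3 0 -0.9 0.9;0 0 0 0.45 0 -1.4 0.9;0 0 0 0.6 0 -1.9 0.9;0 0 0 0.75 0 -2.4 0.9;0 0 0 0.9 0 -2.8 0.9;0 0 0 1 0 -3.1 0.9;0 0 0 1 0 -3.1 0.9",
)

```text
t: 12.18
tool_pos: [0.5211, 0.2147, 0.3206]
ee_rot: [3.14, -0.314, 1.595]
contact_force: [-0.5, -0.0, -4.5]
grip_width: 0.284
finger_force: 108.8
```

Request:
servo_tool(
  plan="0 0 0 0 0 0 0.9;0 0 0 0 0 0 0.9;0 0 0 0 0 0 0.9;0 0 0 0 0 0 0.9",
)

```text
t: 12.68
tool_pos: [0.5208, 0.2146, 0.3195]
ee_rot: [-3.141, -0.314, 1.594]
contact_force: [0.4, -0.1, -3.6]
grip_width: 0.284
finger_force: 108.8
```

```bash
python3 -c "
from h import *
import cv2
to([])
c=robot.get_calibration('wrist');im=robot.grab_frame('wrist')
s=cv2.resize(robot.grab_frame('scene')[140:300,215:429],None,fx=2.617,fy=2.625,interpolation=cv2.INTER_CUBIC)
cv2.imwrite('pics/w6.png',cv2.resize(np.hstack([im,s]),None,fx=.714,fy=.714))
"
```

```text
t 12.68 tray [166.4   4.4 319.5] rpy [-3.141 -0.314  1.594] F [ 0.4 -0.1 -3.6] grip 0.284 108.8
```

View pics/w6.png

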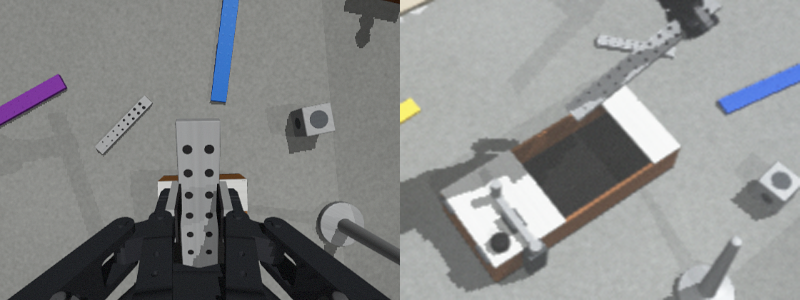

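The plate is held above the empty tray and has not shifted in the grip. Its back end is at about z 0.19, the hook is closed and the bystanders are in place. I hand in the job.

```bash
python3 -c "
from station import robot
print(robot.close_job())"
```

```text
the job is handed in; nothing more can be done
None
```

The job is handed in (no verdict came back): the hook is in its catch and the drawplate was drawn out slantwise and is held still, back end about 19 cm above the bench by my estimate, with no bystander seen to move.

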